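# Seat a specimen carrier on a microscope stage's hidden pin and hold it down

### The arm

A 6-joint arm with a two-finger parallel gripper is mounted at the origin on the work surface. World frame = base frame: x ahead of the robot, y to its left, z up, the work surface at z = 0. Lengths are in m, angles in rad, forces in N, time in s.
With the tool pointing down it reaches from about 0.225 to 0.875 m from the base axis. Payload 3.4 kg.
Tool frame: the origin (TCP) lies on the front face of the gripper's body, between the roots of the fingers; the fingertips stand 73 mm ahead of it and the grasp point (between the pads) lies 54 mm ahead of it; z points along the fingers, y is the line along which they close (so a half turn about z gives the same grasp; the last joint's range is limited). The gripper opens to 85 mm and grips with 20 to 120 N. Pads are 22 mm wide; open, the fingers measure 114 mm over their backs; the gripper's body (76 mm by 85 mm) begins 54 mm behind the grasp point. The pads swing forward as they close: fully open they stand 13 mm farther back than shut.
Start: joints at [1.027, 0.276, 1.505, -0, 1.361, -0.121], TCP at [0.236, 0.524, 0.304] pointing down, gripper open.
Joint ranges: [-2.89, 2.89], [-0.75, 2.08], [0.22, 2.7], [-1.18, 4.32], [0.11, 2.71], [-2.7, 2.7]. Speed limits (rad/s): [2.57, 2.57, 3.14, 3.14, 3.14, 3.14].

### API

Orientations are given as a rotation vector (axis times angle).
In Python, from workcell import sensors, get_image, env gives the robot as it stands.
- The arm moves only by the shell command python3 -m pendant 'ROWS' [FORCE]. ROWS is JSON, a list of rows, each a list of 5 numbers: the shift along the tool's x, y, z in m, then the turn about the tool's z in rad, then the closure, from 0 (fully open) to 1 (shut). In form: [[x, y, z, turn, jaw], ...]. A call has 1 to 20 rows; each row shifts and turns the commanded pose from where the row before left it, along the tool's axes as they then stand; what a row does not reach is not made up. A row lasts 1/8 s, in which the tool goes at most 62.5 mm and 10.7 degrees, less where a joint would pass 70% of its speed; a pose out of reach is approached as far as the arm can. A call is refused whole if a number of a shift passes 0.0625 or a number of a turn 0.188, either way. A call with a gripper value outside its range is refused whole. The fingers move at their own pace and stop on an object; FORCE is the grip in N (left out, the last holds). Time passes only in rows, so rows that do not move let the fingers close. It gives the time, the measured TCP pose, the force, the opening and the grip force at its end, in the units of the state.
- sensors.get_state(): the state, without advancing time (a new reading comes with each control period).
- get_image(name): name is "scene" or "top"; returns a dict with "image" (420x560x3 uint8, red, green, blue), "K" (3x3 intrinsics, pixels), "rvec" (rotation vector, rad) and "tvec" (3), from world to camera coordinates, as OpenCV has them. Camera axes: x right, y down, z forward; pixel columns grow to the right and rows downward; lengths in m; the calibration is good to about 2 mm. A picture is of the moment at which its call begins. There is no depth.
- env.job_done(): hands the job in; it is judged then, once.
The state is a dict: "t": time; "joint_positions": joint angles; "qvel": joint speeds; "joint_torque": joint torques, N m; "position": TCP position; "eef_rot": TCP orientation; "wrist_force": force on the tool from outside, world axes, zero at the start; "ft_torque": the same for the moment, N m; "opening": finger opening in m; "gripper_force": force on a finger pad.
Only numpy, scipy, OpenCV 4.12 (cv2) and the standard library are available. Lean on these libraries where they do the work, as an engineer would, in place of code of your own. Each camera call takes 0.05 s, during which the arm holds its last target. There are 200 camera calls.

### The job

Pick up the specimen carrier plate by its block handle and lay it level between the stage's two guide rails at the stage's open end, resting on top of the locating pin that it hides, well short of where it fits. Slide it along the rails towards the end stop until the hole in its underside drops over the pin, then press it fully down against the sprung platen. Finish while still holding the carrier pressed down, and leave the things standing around undisturbed.

Things in the scene. Friction and masses are not known exactly. Their poses are not given: they have to be found in the camera images.
- plate: The specimen carrier: loose aluminium plate 100 (x) x 60 (y) x 16 (z) mm, 0.18 to 0.31 kg, flat on the table. Amid its top stands a black block handle 40 (x) x 24 (y) x 40 (z) mm, so it is 56 mm high in all; a steel disc 24 mm across, 4 mm high sits 36 mm either side of the middle. Origin: centre of the underside; x along its length, z up. Fits either way round.
- plate_hole (a point): Mouth of the blind oblong hole in the middle of the carrier's underside, out of sight: 14 mm (x) by 19 mm (y), 13 mm deep, so that only x needs finding. It coincides with the carrier's origin.
- plate_grip (a point): Point in the carrier's handle at which to grip it from above: on the plate's vertical centre line, 42 mm above its underside (26 mm above the plate's top, 14 mm below the handle's top). The fingers close along the plate's y, on the 24 mm width.
- stage: The fixed stage: grey base 160 (x) x 96 (y) x 30 (z) mm, with two aluminium guide rails along x, 68 mm apart inside, 150 mm long, tops 56 mm above the table. A cross bar of that height, face at x = +72 mm, is the end stop; the -x end is open and faces roughly to the robot. Origin: centre of the base's underside, on the table; x along the rails to the end stop, z up.
- stage_slot (a point): Centre of the slot, 16 mm wide along x, between the two black strips of the sprung platen, level with their tops (45 mm above the table). In it stands the steel locating pin, 10 mm across, bevelled, top 51 mm above the table. The pin is fixed, but anywhere from 10 mm before to 10 mm beyond this point along x; its place is not reported.
- stage_lay (a point): Where to lay the carrier's origin at first: 26 mm from the slot's centre towards the open end, 51 mm above the table. There it always covers the pin and rides on its top. It must be laid here at 18 mm or more from the slot's centre, under 4 mm above the pin. Its origin is then 51 mm above the table riding, 45 mm once dropped over the pin, 40 mm pressed fully down.
- platen (a joint): How far the sprung platen is pressed down, in m: 0 at rest, 0.005 at its stop. The spring pushes up with about 5 N at 0 and 9 N at 0.005, and lifts the carrier again when it is let go.
- label_box: Bystander: a cardboard box of labels with a blue band, 45 x 75 x 85 mm high. Origin: centre of its underside.
- jar: Bystander: a small glass jar with white cap, 48 mm across, 70 mm high. Origin: centre of its underside.
- dish: Bystander: a shallow glass dish, 84 mm across, 18 mm high. Origin: centre of its underside.
- loupe: Bystander: a black eye loupe, 42 mm across, 38 mm high. Origin: centre of its underside.
There are look-alikes about, which are no part of the job. Of the things that look like the stage, take the one that is farthest from the robot's base at the start. What is shaped like the plate but orange is not meant.

How it is judged:
By the outcome, as a careful person would: the job done as asked, in the order asked, and still so for the second after the job is handed in, while the arm keeps its last pose, push and grip.
It also fails if it takes over 64 s, if anything falls off the work surface, if the arm or the gripper's body presses on something with over 40 N, if the wrist force passes 120 N, or if a joint passes its speed limit or range.

## Working session

There is one attempt and no reset: what is moved stays moved. The work goes in short steps, Python scripts to look and compute and a shell command to move; the robot and the scene stay as the last step left them, time stands still between calls to the robot, and variables do not carry over. Pictures are saved under pics/ and viewed, at most 10 in all, crops included, and the job is handed in when it is done.

```bash
mkdir -p pics; python3 - <<'E'
from workcell import sensors,get_image,env
import cv2,numpy as np
for n in("scene","top"):
    d=get_image(n);cv2.imwrite(f"pics/{n}0.png",d["image"][:,:,::-1])
    R=cv2.Rodrigues(np.array(d["rvec"],float))[0];print(n,d["K"],-R.T@np.array(d["tvec"]).ravel(),R)
s=sensors.get_state();print(s)
E
```

```text
scene [[509.60457754   0.         278.11824526]
 [  0.         509.60457754 213.87217368]
 [  0.           0.           1.        ]] [1.13221157 1.05809815 0.98535237] [[-0.87316716  0.48697505 -0.02084268]
 [ 0.31080433  0.52332648 -0.79342931]
 [-0.37547275 -0.69927441 -0.60830544]]
top [[399.05586618   0.         285.05511202]
 [  0.         399.05586618 206.24255946]
 [  0.           0.           1.        ]] [ 0.46438792 -0.01387805  1.03176858] [[ 0.00891131 -0.99987572 -0.01300541]
 [-0.99770601 -0.00801765 -0.06721929]
 [ 0.06710666  0.01357459 -0.99765346]]
{'t': 0.1, 'joint_positions': array([ 1.02702043e+00,  2.76544429e-01,  1.50595847e+00,  4.18319817e-05,
        1.36075045e+00, -1.20992149e-01]), 'qvel': array([ 0.00121495, -0.00016447, -0.00278613, -0.00118398,  0.0015001 ,
       -0.00178202]), 'joint_torque': array([ 4.18701370e-05, -4.17700052e+01, -2.46403813e+01, -6.48953915e-05,
        5.80147011e-03,  2.03774960e-05]), 'position': array([0.2357346 , 0.52408138, 0.30313806]), 'eef_rot': array([-6.59063527e-01, -3.07108879e+00,  2.44441532e-03]), 'wrist_force': array([-0.35666724,  0.45751513, -0.0562836 ]), 'ft_torque': array([ 3.33406738e-02, -2.98725104e-02, -6.13737206e-05]), 'gripper_force': 0.0, 'opening': 0.08540383652261353}
```

View pics/scene0.png

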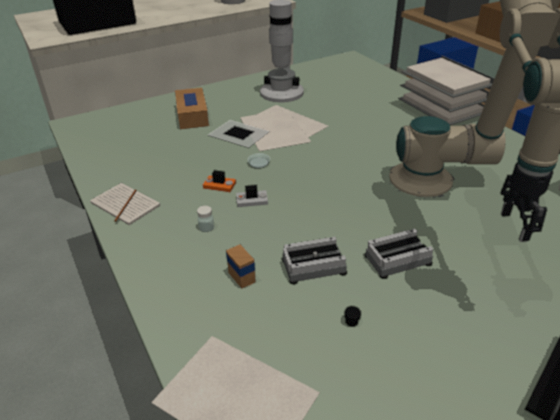

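View pics/top0.png

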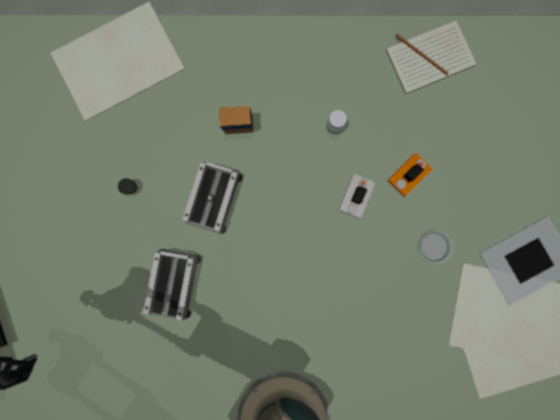

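The top view shows two stages, at (212,197) and (171,285). The robot's base is at about (284,410), so the farther stage, (212,197), is the one meant. There are two plates: silver at (358,196) is meant, and orange at (410,174) is not. I'll confirm with an enlarged crop and take a first measurement.

```bash
cat > h.py <<'E'
import cv2,numpy as np
from workcell import sensors,get_image,env
def ray(d,uv,z):
    R=cv2.Rodrigues(np.array(d["rvec"],float))[0];t=np.array(d["tvec"],float).ravel();K=np.array(d["K"])
    c=-R.T@t;r=R.T@np.linalg.inv(K)@np.array([uv[0],uv[1],1.]);return c+r*(z-c[2])/r[2]
def proj(d,P):
    return cv2.projectPoints(np.array(P,float).reshape(-1,3),np.array(d["rvec"],float),np.array(d["tvec"],float),np.array(d["K"]),None)[0].reshape(-1,2)
E
python3 - <<'E'
from h import *
d=get_image("top");im=d["image"]
a=im[145:250,165:260];b=im[140:235,325:440]
A=cv2.resize(a,None,fx=4,fy=4,interpolation=2)
B=cv2.resize(b,None,fx=3.4,fy=3.4,interpolation=2)
o=np.zeros((420,800,3),np.uint8);o[:A.shape[0],:A.shape[1]]=A;B=B[:,:800-A.shape[1]-10];o[:B.shape[0],A.shape[1]+10:A.shape[1]+10+B.shape[1]]=B
cv2.imwrite("pics/crop1.png",o[:,:,::-1])
hsv=cv2.cvtColor(im,cv2.COLOR_RGB2HSV)
# background = greenish table
print("table",hsv[300,450],im[150,300],"plate",im[205,352],im[196,358])
bg=cv2.medianBlur(im,3).astype(int)
gr=bg[:,:,1]-bg[:,:,0]
m=((gr<8)).astype(np.uint8)*255
for c in cv2.findContours(m,0,2)[0]:
    if cv2.contourArea(c)>150:
        r=cv2.minAreaRect(c);print(cv2.contourArea(c),r)
E
```

```text
table [ 48  39 131] [120 132 112] plate [148 146 142] [28 27 27]
3050.5 ((282.0, 394.4999694824219), (93.99998474121094, 48.99999237060547), -0.0)
879.5 ((18.0, 371.5), (35.0, 36.0), 90.0)
276.5 ((6.5, 325.0), (13.0, 48.0), 0.0)
2976.5 ((171.4463653564453, 284.084228515625), (49.1516227722168, 68.60090637207031), 10.68491268157959)
428.0 ((432.5, 246.5), (23.0, 25.0), 90.0)
14531.0 ((503.5, 307.5), (181.0, 111.0), 90.0)
245.5 ((128.0, 186.0), (16.0, 20.0), 90.0)
922.0 ((356.9541015625, 196.03993225097656), (24.531166076660156, 40.79462432861328), 22.380136489868164)
2770.0 ((212.32801818847656, 196.2249755859375), (46.02113342285156, 66.59349060058594), 17.744670867919922)
1115.5 ((409.75006103515625, 174.25003051757812), (26.870058059692383, 43.133514404296875), 45.0)
243.0 ((337.25, 118.75), (18.04268455505371, 17.454336166381836), 78.69007110595703)
926.0 ((236.0, 119.5), (29.0, 36.0), 90.0)
3860.0 ((428.8713073730469, 52.258888244628906), (60.648006439208984, 79.41353607177734), 67.61986541748047)
16158.5 ((279.5, 60.0), (120.0, 559.0), 90.0)
```

View pics/crop1.png

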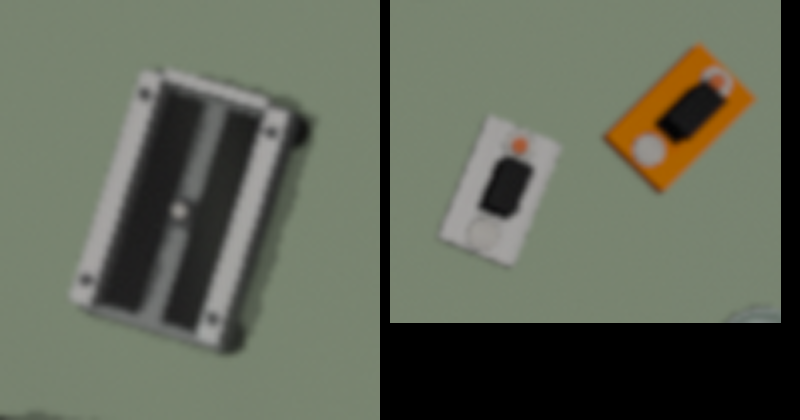

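The crop confirms both picks. The meant stage has its end stop at the upper left, its open end towards the robot, and its pin at crop (179,211), which is (209.8,197.8) in the full image. The silver plate is left of the orange one. Next I'll compute poses from both views.

```bash
python3 - <<'E'
from h import *
d=get_image("top");im=d["image"]
P=lambda uv,z:ray(d,uv,z)[:2].round(4)
q=np.array([[150,70],[78,300],[285,112],[212,342],[179,211],[160,85],[97,310],[265,113],[195,330]])/4+[165,145]
lab="LT LB RT RB".split()
C=[ray(d,p,.056)[:2] for p in q[:4]]
for l,c in zip(lab,C):print(l,c.round(4))
ax=(C[0]-C[1]+C[2]-C[3]);print("len",np.linalg.norm(C[0]-C[1]),np.linalg.norm(C[2]-C[3]),"w",np.linalg.norm(C[0]-C[2]),np.linalg.norm(C[1]-C[3]))
yaw=np.arctan2(ax[1],ax[0]);cen=np.mean(C,0);u=np.array([np.cos(yaw),np.sin(yaw)])
print("yaw",np.degrees(yaw),"cen",cen,"pin",P(q[4],.051),"pin along",(P(q[4],.051)-cen)@u,"across",np.cross(u,P(q[4],.051)-cen))
for p in q[5:]:print("strip",(ray(d,p,.045)[:2]-cen)@u)
# plate
hsv=cv2.cvtColor(cv2.resize(im,None,fx=4,fy=4,interpolation=cv2.INTER_CUBIC),cv2.COLOR_RGB2HSV)
def rect(m,x0,x1,y0,y1,z,name,dd):
    mm=np.zeros_like(m);mm[y0*4:y1*4,x0*4:x1*4]=m[y0*4:y1*4,x0*4:x1*4]
    c=max(cv2.findContours(mm,0,2)[0],key=cv2.contourArea);b=cv2.boxPoints(cv2.minAreaRect(c))/4-.375
    W=np.array([ray(dd,p,z)[:2] for p in b]);e=np.roll(W,-1,0)-W;L=np.linalg.norm(e,axis=1);k=np.argmax(L)
    print(name,"cen",W.mean(0).round(4),"sizes",L[:2].round(4),"yaw",np.degrees(np.arctan2(e[k][1],e[k][0])).round(1),b.mean(0))
g=(hsv[:,:,1]<25)|(hsv[:,:,2]<80)|(hsv[:,:,0]<20)
rect(g.astype(np.uint8)*255,335,385,170,222,.016,"plate",d)
rect((hsv[:,:,2]<80).astype(np.uint8)*255,335,385,170,222,.056,"handle",d)
s=get_image("scene");S=cv2.cvtColor(cv2.resize(s["image"],None,fx=4,fy=4,interpolation=cv2.INTER_CUBIC),cv2.COLOR_RGB2HSV)
mm=(S[:,:,2]<60).astype(np.uint8);mm[:170*4]=0;mm[205*4:]=0;mm[:,:235*4]=0;mm[:,270*4:]=0
ys,xs=np.nonzero(mm);print("scene handle px",xs.mean()/4,ys.mean()/4)
print("centre at z .036 via scene",ray(s,(xs.mean()/4,ys.mean()/4),.04))
print("scene pin (315,254)",ray(s,(315,254),.051))
E
```

```text
LT [0.6369 0.2048]
LB [0.4942 0.2458]
RT [0.6113 0.1206]
RB [0.4692 0.1629]
len 0.14849024582695328 0.14823265893300375 w 0.08796409568174995 0.08657226933529684
yaw -16.307157907987616 cen [0.5529182  0.18352914] pin [0.5499 0.1859] pin along -0.003562487133687236 across 0.0014280057235819068
strip 0.06860506372472484
strip -0.07681637479233126
strip 0.07066814943044829
strip -0.07101701848675017
plate cen [ 0.5613 -0.1829] sizes [0.104  0.0643] yaw -22.0 [356.8603 195.6838]
handle cen [ 0.56   -0.1807] sizes [0.0435 0.026 ] yaw -22.0 [358.66156 194.64322]
scene handle px 251.33439201451907 191.71880671506352
centre at z .036 via scene [ 0.56588993 -0.17595218  0.04      ]
scene pin (315,254) [0.5565646  0.19249777 0.051     ]<stdin>:10: DeprecationWarning: Arrays of 2-dimensional vectors are deprecated. Use arrays of 3-dimensional vectors instead. (deprecated in NumPy 2.0)
```

```bash
cat >> h.py <<'E'
from scipy.spatial.transform import Rotation as Ro
def go(x,y,z,yawy):
    s=sensors.get_state();R=Ro.from_rotvec(s["eef_rot"]).as_matrix()
    a=np.degrees(np.arctan2(R[1,1],R[0,1]));t=-np.radians((yawy-a+90)%180-90)
    print("t",s["t"],"pos",s["position"].round(4),"yaw y",a.round(2),"tilt z",R[:,2].round(3))
    print("shift in tool axes",(R.T@(np.array([x,y,z])-s["position"])).round(4),"turn",t.round(3))
E
python3 -c "
from h import *
go(.5605,-.182,.2,68)"
```

```text
t 0.25 pos [0.2359 0.5242 0.3035] yaw y 65.77 tilt z [-0.    -0.001 -1.   ]
shift in tool axes [-0.5859 -0.5107  0.1038] turn -0.039
```

```bash
python3 -m pendant '[[-0.0345,-0.03,0,0,0],[-0.0345,-0.03,0,0,0],[-0.0345,-0.03,0,0,0],[-0.0345,-0.03,0,0,0],[-0.0345,-0.03,0,0,0],[-0.0345,-0.03,0,0,0],[-0.0345,-0.03,0,0,0],[-0.0345,-0.03,0,0,0],[-0.0345,-0.03,0,0,0],[-0.0345,-0.03,0.01,0,0],[-0.0345,-0.03,0.01,0,0],[-0.0345,-0.03,0.01,0,0],[-0.0345,-0.03,0.01,0,0],[-0.0345,-0.03,0.01,0,0],[-0.0345,-0.03,0.01,0,0],[-0.0345,-0.03,0.01,0,0],[-0.0345,-0.03,0.01,-0.039,0],[0,0,0.01,0,0.3],[0,0,0,0,0.3]]'
python3 - <<'E'
from h import *
go(.5605,-.182,.096,68)
d=get_image("top");s=get_image("scene")
a=cv2.resize(d["image"][150:240,300:420],(480,360),interpolation=2);b=cv2.resize(s["image"][130:230,200:300],(310,310),interpolation=2)
o=np.zeros((360,790,3),np.uint8);o[:,:480]=a;o[:310,480:]=b
cv2.imwrite("pics/c2.png",o[:,:,::-1])
E
```

```text
t: 2.62
position: [0.5605, -0.1808, 0.2126]
eef_rot: [-0.6, -3.08, -0.002]
wrist_force: [-0.8, 0.0, -1.2]
opening: 0.0597
gripper_force: 0.0
t 2.625 pos [ 0.5605 -0.1808  0.2126] yaw y 67.97 tilt z [-0.003  0.002 -1.   ]
shift in tool axes [-0.0008 -0.0012  0.1166] turn -0.001
```

View pics/c2.png

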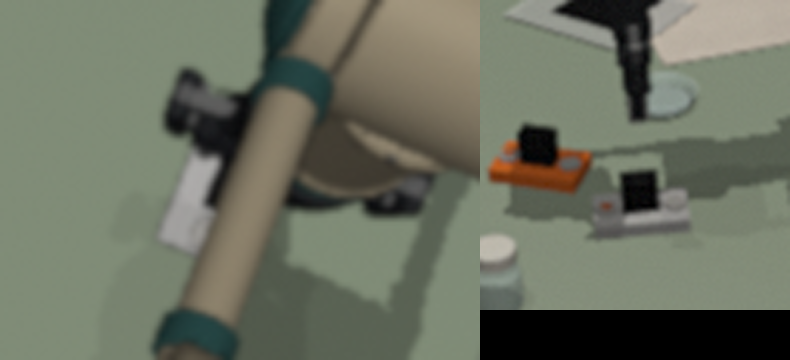

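The fingers straddle the handle, with the handle at crop (640,190) directly below the fingertip at (640,118). Descend and grip.

```bash
python3 -m pendant '[[-0.001,-0.001,0.04,0,0.3],[0,0,0.04,0,0.3],[0,0,0.02,0,0.3],[0,0,0.015,0,0.3],[0,0,0,0,0.3],[0,0,0,0,1],[0,0,0,0,1],[0,0,0,0,1],[0,0,0,0,1],[0,0,0,0,1]]' 80; python3 -c "
from h import *
go(.56,-.182,.096,68);print(sensors.get_state()['ft_torque'])"
```

```text
t: 3.98
position: [0.5628, -0.1831, 0.1003]
eef_rot: [0.599, 3.081, -0.001]
wrist_force: [-1.1, 0.5, 5.6]
opening: 0.0228
gripper_force: 79.4
t 3.975 pos [ 0.5628 -0.1831  0.1003] yaw y 68.01 tilt z [ 0.002 -0.001 -1.   ]
shift in tool axes [ 0.003  -0.0001  0.0043] turn 0.0
[0.00058639 0.12760103 0.04811354]
```

```bash
python3 -m pendant '[[0,0,-0.02,0,1],[0,0,-0.03,0,1],[0,0,-0.04,0,1],[0,0,-0.03,0,1],[0,0,0,0,1],[0,0,0,0,1]]'; python3 - <<'E'
from h import *
go(.53,.19,.25,74)
print(sensors.get_state()['ft_torque'])
s=get_image("scene")
cv2.imwrite("pics/c3.png",cv2.resize(s["image"][90:230,170:310],(560,560),interpolation=2)[:,:,::-1])
E
```

```text
t: 4.72
position: [0.5612, -0.1823, 0.2174]
eef_rot: [-0.599, -3.081, -0.001]
wrist_force: [-1.0, -0.2, -2.7]
opening: 0.0228
gripper_force: 78.4
t 4.725 pos [ 0.5612 -0.1823  0.2174] yaw y 68.0 tilt z [-0.002  0.001 -1.   ]
shift in tool axes [ 0.1684  0.3335 -0.032 ] turn -0.105
[-0.01879401  0.04084043 -0.01259723]
```

View pics/c3.png

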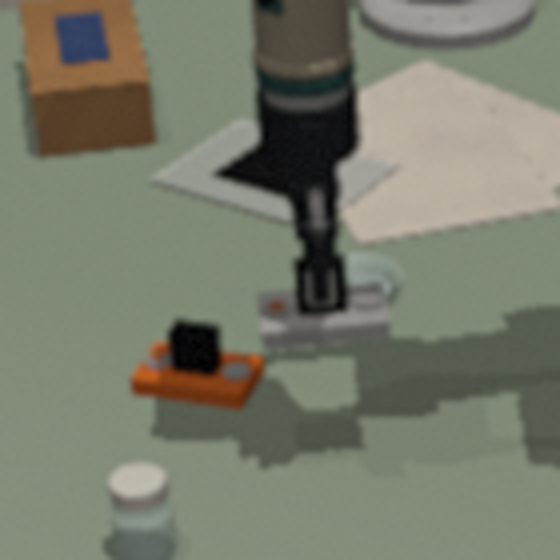

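The plate hangs level and centred in the fingers: plate spans crop columns 258–390, fingers at about 320. Now I'll refine the stage pose from the rail masks while the view is free.

```bash
python3 - <<'E' 2>/dev/null
from h import *
d=get_image("top");k=6
im=cv2.resize(d["image"][145:250,165:260],None,fx=k,fy=k,interpolation=cv2.INTER_CUBIC)
v=im.max(2);print(np.percentile(v,[5,25,50,75,95]))
m=((v>150)).astype(np.uint8)
from math import *
un=lambda p:(np.array(p)+.5)/k-.5+[165,145]
W=lambda p,z:ray(d,un(p),z)[:2]
# split: rails touch stop bar; erode across to isolate, take bright pixels, line fit each rail in world
ys,xs=np.nonzero(m);P=np.array([W(p,.056) for p in zip(xs[::3],ys[::3])])
c0=np.array([.5529,.1835]);
for yaw in (-16.3,):
    u=np.array([cos(radians(yaw)),sin(radians(yaw))]);n=np.array([-u[1],u[0]])
    a=(P-c0)@u;b=(P-c0)@n
    for sgn in(1,-1):
        s=(abs(b-sgn*.039)<.009)&(abs(a)<.06)
        f=np.polyfit(a[s],b[s],1);print("rail",sgn,"slope deg",degrees(atan(f[0])),"b0",f[1],s.sum(), "b range",np.percentile(b[s],[2,98]))
        r=abs(b-sgn*.039)<.006;print(" a extent",np.percentile(a[r],[.5,99.5]))
    s=(abs(a-.076)<.012)&(abs(b)<.025);print("bar a",np.percentile(a[s],[2,50,98]),s.sum())
    a2=[]
    ys,xs=np.nonzero(m);Q=np.array([W(p,.051) for p in zip(xs,ys)]);a=(Q-c0)@u;b=(Q-c0)@n
    s=(abs(a)<.018)&(abs(b)<.012);print("pin a,b",a[s].mean(),b[s].mean(),a[s].min(),a[s].max(),s.sum())
go(.5279,.1908,.25,73.7)
E
```

```text
[ 38. 133. 139. 140. 154.]
rail 1 slope deg -0.023926691915040186 b0 0.04323008694661039 2070 b range [0.03860133 0.04781218]
 a extent [-0.07311112  0.0770002 ]
rail -1 slope deg -0.08417656554734483 b0 -0.038333960011340845 2293 b range [-0.04338604 -0.03326762]
 a extent [-0.07344136  0.07254641]
bar a [0.07343791 0.07609953 0.07907218] 511
pin a,b -0.0028281961263148204 0.002684912691986704 -0.0035050872829792707 -0.0020832401086641455 14
t 4.825 pos [ 0.5611 -0.1822  0.2169] yaw y 68.0 tilt z [-0.003  0.002 -1.   ]
shift in tool axes [ 0.1706  0.3334 -0.0324] turn -0.099
```

```bash
python3 -m pendant '[[0.012,0.024,-0.008,0,1],[0.02,0.039,-0.008,0,1],[0.02,0.039,-0.008,0,1],[0.02,0.039,-0.008,0,1],[0.02,0.039,0,0,1],[0.02,0.039,0,0,1],[0.02,0.039,0,0,1],[0.02,0.039,0,0,1],[0.014,0.026,0,0,1],[0.006,0.013,0,0,1],[0,0,0,-0.05,1],[0,0,0,-0.05,1],[0,0,0,0,1],[0,0,0,0,1]]'; python3 - <<'E'
from h import *
go(.5272,.1937,.16,73.65)
E
```

```text
t: 6.58
position: [0.5284, 0.1928, 0.2505]
eef_rot: [-0.446, -3.109, 0.001]
wrist_force: [0.1, -0.3, -2.6]
opening: 0.0226
gripper_force: 78.7
t 6.575 pos [0.5284 0.1928 0.2505] yaw y 73.66 tilt z [-0.001 -0.    -1.   ]
shift in tool axes [0.0014 0.0006 0.0905] turn 0.0
```

```bash
python3 -m pendant '[[0.001,0.001,0.03,0,1],[0,0,0.03,0,1],[0,0,0.02,0,1],[0,0,0.005,0,1],[0,0,0,0,1],[0,0,0,0,1]]'; python3 - <<'E'
from h import *
go(.5272,.1937,.1523,73.65)
s=get_image("scene");d=get_image("top")
a=cv2.resize(s["image"][200:300,260:380],(480,400),interpolation=2);b=cv2.resize(d["image"][150:250,170:250],(320,400),interpolation=2)
cv2.imwrite("pics/c4.png",np.hstack([a,b])[:,:,::-1])
E
```

```text
t: 7.32
position: [0.5285, 0.1946, 0.1669]
eef_rot: [0.444, 3.108, 0.001]
wrist_force: [-0.1, 0.2, -1.5]
opening: 0.0228
gripper_force: 78.7
t 7.325 pos [0.5285 0.1946 0.1669] yaw y 73.73 tilt z [ 0.002  0.001 -1.   ]
shift in tool axes [ 0.001  -0.0013  0.0146] turn 0.001
```

View pics/c4.png

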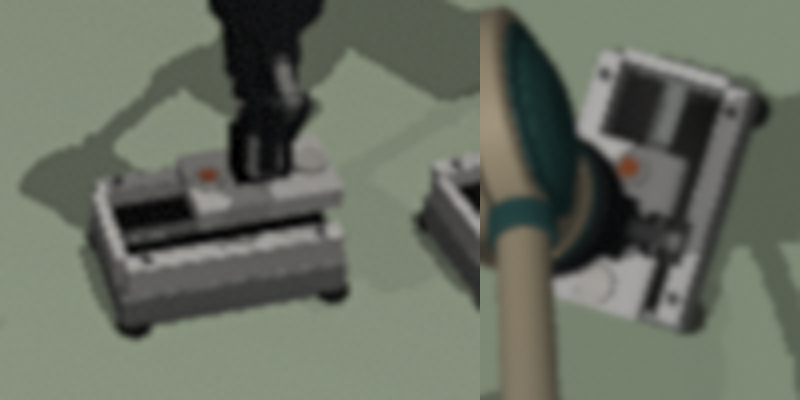

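The plate hovers between the rails: front right corner at top-crop (686,160), orange disc mark at (628,168). I'll check its position against the stage frame.

```bash
python3 - <<'E'
from h import *
d=get_image("top")
u=np.array([np.cos(np.radians(-16.35)),np.sin(np.radians(-16.35))]);n=np.array([-u[1],u[0]]);c=np.array([.5541,.1858])
for l,p,z in(("corner",(221.5-.4,190-.4),.083),("disc",(206.6,191.6),.087),("disc2",(199.6,221),.087)):
    w=ray(d,p,z)[:2]-c;print(l,(w@u).round(4),(w@n).round(4))
w=sensors.get_state()["position"][:2]-c;print("tcp",w@u,w@n)
E
```

```text
corner 0.0217 -0.0283
disc 0.0069 0.0027
disc2 -0.0648 -0.0026
tcp -0.02737218297767594 0.0011957790173070932
```

```bash
python3 -m pendant '[[0,-0.001,0.005,0,1],[0,0,0.005,0,1],[0,0,0.003,0,1],[0,0,0,0,1],[0,0,0,0,1]]'; python3 -m pendant '[[0,0,0.002,0,1],[0,0,0,0,1],[0,0,0,0,1]]'
```

```text
t: 8.1
position: [0.5276, 0.1936, 0.1529]
eef_rot: [0.444, 3.11, 0.0]
wrist_force: [0.1, -0.2, -2.0]
opening: 0.0226
gripper_force: 78.7
t: 8.48
position: [0.5277, 0.1937, 0.1513]
eef_rot: [0.444, 3.109, 0.001]
wrist_force: [-0.4, 0.5, 1.2]
opening: 0.023
gripper_force: 79.2
```

Contact came right at the expected riding height. Slide towards the stop with a light downward bias.

```bash
python3 -m pendant '[[0,0,0.001,0,1],[0,0,0,0,1],[-0.004,0,0,0,1],[-0.004,0,0,0,1],[0,0,0,0,1]]'; python3 -m pendant '[[-0.004,0,0,0,1],[-0.003,0,0,0,1],[0,0,0,0,1]]';  python3 -m pendant '[[-0.003,0,0,0,1],[0,0,0,0,1],[0,0,0,0,1]]'; python3 -c "
from h import *
c=np.array([.5541,.1858]);w=sensors.get_state()['position'][:2]-c
print(w@[.9596,-.2815],w@[.2815,.9596]);go(.55,.187,.1513,73.65)"
```

```text
t: 9.1
position: [0.5323, 0.1922, 0.1513]
eef_rot: [-0.445, -3.104, -0.002]
wrist_force: [-8.7, 2.6, 13.5]
opening: 0.0231
gripper_force: 80.6
t: 9.48
position: [0.5384, 0.1904, 0.1512]
eef_rot: [-0.445, -3.102, -0.001]
wrist_force: [-9.5, 2.9, 13.8]
opening: 0.0227
gripper_force: 80.9
t: 9.85
position: [0.5417, 0.1894, 0.1512]
eef_rot: [-0.444, -3.103, -0.001]
wrist_force: [-8.9, 2.5, 13.0]
opening: 0.0228
gripper_force: 80.7
-0.012958820779685996 -3.642676750878666e-05
t 9.85 pos [0.5417 0.1894 0.1512] yaw y 73.7 tilt z [-0.006  0.002 -1.   ]
shift in tool axes [-0.0087  0.     -0.0002] turn 0.001
```

```bash
for i in 1; do python3 -m pendant '[[-0.003,0,-0.0005,0,1],[0,0,0,0,1]]'; done;  python3 -m pendant '[[-0.002,0,0,0,1],[0,0,0,0,1]]'; python3 -m pendant '[[-0.002,0,0,0,1],[0,0,0,0,1]]'
```

```text
t: 10.1
position: [0.5457, 0.1882, 0.1512]
eef_rot: [-0.444, -3.106, -0.001]
wrist_force: [-5.0, 1.3, 7.7]
opening: 0.0227
gripper_force: 80.0
t: 10.35
position: [0.5469, 0.1879, 0.1511]
eef_rot: [-0.444, -3.104, -0.001]
wrist_force: [-7.0, 1.9, 7.9]
opening: 0.0229
gripper_force: 80.2
t: 10.6
position: [0.5513, 0.1866, 0.1504]
eef_rot: [0.444, 3.11, 0.0]
wrist_force: [-0.5, -0.7, -1.7]
opening: 0.0226
gripper_force: 78.9
```

```bash
python3 -m pendant '[[-0.0015,0,0,0,1],[0,0,0,0,1]]'
```

```text
t: 10.85
position: [0.5532, 0.186, 0.1501]
eef_rot: [0.445, 3.11, -0.0]
wrist_force: [0.1, 0.2, -1.3]
opening: 0.0225
gripper_force: 78.9
```

The support vanished at TCP x≈0.551, so the hole is over the pin. Lower it in.

```bash
python3 -m pendant '[[0,0,0.002,0,1],[0,0,0.002,0,1],[0,0,0,0,1]]'; python3 -m pendant '[[0,0,0.002,0,1],[0,0,0.001,0,1],[0,0,0,0,1]]'
```

```text
t: 11.22
position: [0.5527, 0.1861, 0.146]
eef_rot: [-0.444, -3.109, 0.0]
wrist_force: [-0.4, -0.6, -1.6]
opening: 0.0225
gripper_force: 78.9
t: 11.6
position: [0.553, 0.1862, 0.144]
eef_rot: [0.444, 3.109, 0.0]
wrist_force: [-1.4, -0.6, 4.5]
opening: 0.0228
gripper_force: 79.3
```

```bash
python3 -m pendant '[[0,0,0.002,0,1],[0,0,0.001,0,1],[0,0,0,0,1]]'; python3 -m pendant '[[0,0,0.001,0,1],[0,0,0,0,1],[0,0,0,0,1]]'; python3 -m pendant '[[0,0,0.001,0,1],[0,0,0,0,1],[0,0,0,0,1]]'
```

```text
t: 11.98
position: [0.553, 0.1862, 0.1409]
eef_rot: [0.444, 3.11, 0.0]
wrist_force: [-2.3, -1.2, 5.6]
opening: 0.0227
gripper_force: 79.6
t: 12.35
position: [0.553, 0.1862, 0.1403]
eef_rot: [0.444, 3.109, 0.0]
wrist_force: [-2.3, -0.5, 9.3]
opening: 0.0231
gripper_force: 80.3
t: 12.72
position: [0.5529, 0.1862, 0.1402]
eef_rot: [0.444, 3.109, 0.001]
wrist_force: [-4.3, -0.7, 14.5]
opening: 0.0229
gripper_force: 81.0
```

It's at the stop, at the predicted height of 0.1403. Add a little more push and look.

```bash
python3 -m pendant '[[0,0,0.001,0,1],[0,0,0,0,1],[0,0,0,0,1],[0,0,0,0,1]]'; python3 - <<'E'
from h import *
s=get_image("scene");d=get_image("top")
a=cv2.resize(s["image"][200:300,260:380],(480,400),interpolation=2);b=cv2.resize(d["image"][150:250,170:250],(320,400),interpolation=2)
cv2.imwrite("pics/c5.png",np.hstack([a,b])[:,:,::-1])
E
```

```text
t: 13.22
position: [0.5529, 0.1862, 0.1402]
eef_rot: [0.444, 3.108, 0.001]
wrist_force: [-5.9, -0.8, 19.3]
opening: 0.0225
gripper_force: 81.8
```

View pics/c5.png

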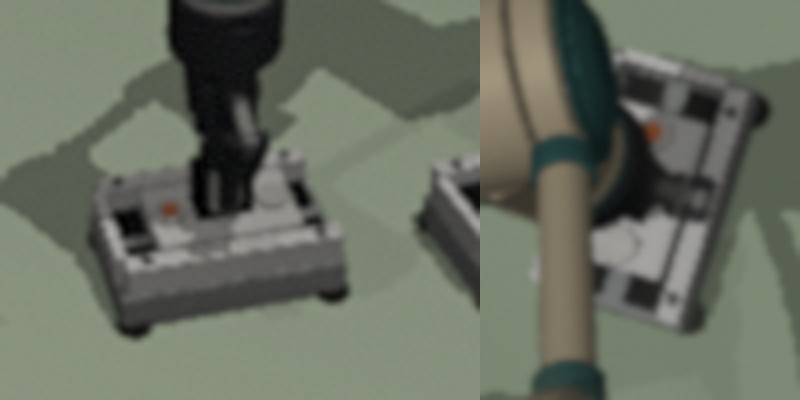

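The carrier lies level with its top flush with the rail tops (disc mark at crop (170,210)), still gripped and pressed down with about 19 N. Handing in.

```bash
python3 -c "
from workcell import env
print(env.job_done())"
```

```text
the job is handed in; nothing more can be done
None
```

The carrier was laid on the pin short of its fit and slid until the hole dropped over the pin. I handed it in at about 13 s of the 64 s allowed, with the arm still holding it pressed to the platen's stop at about 19 N. The arm kept clear of the things standing around, though I took no final picture of them.

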